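Throw the empty tea packet into the step bin

TASK

Throw away the empty tea packet that lies flat on the worktop: press the pedal of the little step bin down to its stop with the gripper, so that the lid stays open by itself when you let go, drop the packet into the open bin, then push the lid over from behind so that it falls shut. Keep the bin upright and where it stands, and do not disturb the standing packet, the tea cup or the sugar bowl.

Things in the scene. Friction and masses are not known exactly. Their poses are not given: they have to be found in the camera images.
- bin: small round steel step bin, 145 mm across at its black foot, 128 mm at the mouth, 151 mm high, 1.5 kg, standing loose on the worktop. Origin: centre of its underside; z up along its axis; the pedal sticks out at its -x side (front), the lid hinge is at its +x side (back). Inner floor 31 mm above the worktop.
- bin_mouth (a point): centre of the bin's open mouth, at the rim, 151 mm above the worktop; the clear opening is 120 mm across
- pedal_tread (a point): middle of the top of the pedal's black tread (38 mm deep, 60 mm wide, 7 mm thick). At rest 31 mm above the worktop and 131 mm in front of the bin's axis, 62 mm clear of the bin's wall; at the stop it is 9 mm above the worktop (22 mm lower). It moves with the pedal.
- lid_edge (a point): point on the rim of the round lid (135 mm across, about 17 mm thick at its middle, rim 8 mm) farthest from the hinge; it moves with the lid. Shut: 67 mm in front of the bin's axis, 156 mm above the worktop. Open: 94 mm behind the axis, 290 mm above the worktop.
- bin_pedal (a joint): pedal angle in rad: 0 up at rest, 0.28 down at its stop; hinge 53 mm in front of the bin's axis, 11 mm above the worktop. Spring pedal: takes up to about 12 N on the tread. Let go before about 0.24 rad it springs back up and the lid shuts; past that a catch snaps it to the stop and holds it there.
- bin_lid (a joint): lid angle in rad: 0 shut, 1.75 open, leaning back 10 degrees past upright; hinge 72 mm behind the bin's axis, 153 mm above the worktop, its axis along the bin's y. Geared to the pedal, always 6.25 times its angle. Held open by the catch; pushed forward at its edge with about 1 N to below about 1.5 rad it lets go and the lid falls shut by itself.
- empty_packet: the empty tea packet, a light stiff box 52 x 64 x 16 mm, lying flat on the worktop, the only packet that lies there. Origin: middle of one 52 x 16 mm end; its z axis lies level along the 64 mm length, its y axis level across the 52 mm width (the way to grip it), its x axis is upright.
- packet_mid (a point): centre of the empty packet, 8 mm above the worktop at the start
- full_packet: a full tea packet standing upright, 14 x 54 x 70 mm high; to be left alone. Origin: centre of its underside
- tea_cup: white porcelain tea cup with an ear, 97 x 118 x 70 mm high; to be left alone. Origin: at its underside, in the middle of its outline with the ear
- sugar_bowl: white porcelain sugar bowl with a lid, 95 mm across, 114 mm high; to be left alone. Origin: centre of its underside

How it is judged:
By the outcome, as a careful person would: the job done as asked, in the order asked, and still so for the second after the job is handed in, with the robot touching nothing.
It also fails if it takes over 61 s, if anything falls off the work surface, if the arm or the gripper's body presses on something with over 40 N, if the wrist force passes 120 N, or if a joint passes its speed limit or range.

ROBOT

A 7-joint arm with a two-finger parallel gripper is mounted at the origin on a cart in front of the work surface, level with it; the furniture and walls round the work are solid. World frame = base frame: x ahead of the robot, y to its left, z up, the work surface at z = 0. Lengths are in m, angles in rad, forces in N, time in s.
With the tool pointing down it reaches from about 0.4 to 0.875 m from the base axis. Payload 6.5 kg.
Tool frame: the origin (TCP) lies at the very end of the fingers, on their centre line; the grasp point (between the pads) lies 19 mm behind it (bot.grip_point_offset is the distance from the TCP to the grasp point, in m); z points along the fingers, y is the line along which they close (so a half turn about z gives the same grasp; the last joint's range is limited). The gripper opens to 85 mm and grips with 20 to 120 N. Pads are 22 mm wide; open, the fingers measure 114 mm over their backs; the gripper's body (76 mm by 85 mm) begins 54 mm behind the grasp point. The pads swing forward as they close: fully open they stand 13 mm farther back than shut.
Start: joints at [1.068, 0.536, -0.004, 1.538, 0.003, 1.067, -0.071], TCP at [0.275, -0.589, 0.231] pointing down, gripper open.
Joint ranges: [-2.7, 2.7], [-0.37, 2.16], [-1.27, 1.26], [0.24, 2.4], [-1.31, 4.45], [0.19, 1.91], [-2.76, 2.76]. Speed limits (rad/s): [2.39, 2.39, 3.14, 3.14, 3.14, 3.14, 3.14].

INTERFACE

Orientations are given as a rotation vector (axis times angle).
In Python, from plant import bot, job, status, snapshot gives the robot as it stands (bot), with the cameras as plain functions, the job (job) and the readings (status).
- The arm moves only by the tool pendant, called after "Call:" as name(argument=value, ...), one argument or row to a line, values as JSON. Schema: {"type":"object","properties":{"rows":{"type":"array","items":{"type":"object","properties":{"dx":{"type":"number"},"dy":{"type":"number"},"dz":{"type":"number"},"turn":{"type":"number"}},"additionalProperties":false},"minItems":1,"maxItems":12},"jaw":{"type":"number"},"only":{"type":"string"},"quiet":{"type":"boolean"},"lines":{"type":"string"}},"required":["rows"],"additionalProperties":false}. rows is a list of rows, 1 to 12 of them, each an object with the fields dx, dy, dz (the shift in m), turn (a turn about the tool's z in rad); a field left out counts as zero; each row shifts and turns the commanded pose from where the row before left it, along the tool's axes as they then stand; what a row does not reach is not made up. A row lasts 1/10 s, in which the tool goes at most 0.05 m and 0.15 rad, less where a joint would pass 70% of its speed; a pose out of reach is approached as far as the arm can. jaw is the opening from 0.0 (shut) to 1.0 (fully open), set as the call begins (left out keeps the last). The fingers move at their own pace and stop on an object; the grip force is fixed at half the most. Time passes only in rows, so rows that do not move let the fingers close. The tool returns the time, the measured TCP pose, the force, the opening and the grip force at its end. only (a regular expression) keeps the lines of the reply that match it, lines (a string "A,B") keeps lines A to B, and quiet returns only ok. Input that does not fit is refused with a message, and nothing moves.
- status.observe(): the state, without advancing time (a new reading comes with each control period).
- snapshot(name): name is "scene" or "side" or "wrist"; returns a dict with "img" (420x560x3 uint8, red, green, blue), "depth" (420x560 float32, m along the optical axis (not along the pixel's ray), 0 where there is no reading), "fx", "fy", "cx", "cy" (pixels), "pose" (4x4, takes a point from camera to world coordinates). Camera axes: x right, y up, looking along -z (the intrinsics and any distortion apply to the point x, -y, -z); pixel columns grow to the right and rows downward; lengths in m; the calibration is good to about 2 mm. A picture is of the moment at which its call begins.
- job.hand_in(): hands the job in; it is judged then, once.
The state is a dict: "time_s": time; "joints": joint angles; "dq": joint speeds; "joint_efforts": joint torques, N m; "tcp_pos": TCP position; "tcp_rot": TCP orientation; "force": force on the tool from outside, world axes, zero at the start; "moment": the same for the moment, N m; "finger_gap": opening from 0.0 (shut) to 1.0 (fully open); "grasp_force": force on a finger pad.
Only numpy, scipy, OpenCV 4.12 (cv2) and the standard library are available. Lean on these libraries where they do the work, as an engineer would, in place of code of your own. Each camera call takes 0.05 s, during which the arm holds its last target. There are 200 camera calls.

## Working session

There is one attempt and no reset: what is moved stays moved. The work goes in short steps, Python scripts to look and compute and a tool call to move; the robot and the scene stay as the last step left them, time stands still between calls to the robot, and variables do not carry over. Pictures are saved under pics/ and viewed, at most 10 in all, crops included, and the job is handed in when it is done.

```bash
ls; mkdir -p pics
```

Run:
```python
from plant import bot, job, status, snapshot
import cv2,numpy as np
ims=[]
for n in("scene","side"):
    s=snapshot(n); np.savez(f"pics/{n}0.npz",**s)
    cv2.imwrite(f"pics/{n}0.png",s["img"][:,:,::-1]); print(n,s["fx"],s["cx"],s["cy"],s["pose"].round(3).tolist(),s.keys())
o=status.observe();print(o["tcp_pos"],o["tcp_rot"],o["time_s"])
```

```text
pics
plant.py
scene 465.65199695823685 278.7781881856097 207.76320600829692 [[-0.535, 0.6, -0.595, -0.168], [-0.845, -0.365, 0.392, 0.491], [0.018, 0.712, 0.702, 0.976], [0.0, 0.0, 0.0, 1.0]] dict_keys(['img', 'depth', 'fx', 'fy', 'cx', 'cy', 'pose'])
side 537.014878434617 280.8935138707181 206.64072692614897 [[0.922, 0.16, -0.353, 0.048], [-0.388, 0.359, -0.849, -1.177], [-0.009, 0.919, 0.393, 0.695], [0.0, 0.0, 0.0, 1.0]] dict_keys(['img', 'depth', 'fx', 'fy', 'cx', 'cy', 'pose'])
[ 0.27472154 -0.58846503  0.23048892] [-3.06546322e+00 -6.80394072e-01  6.38531585e-04] 0.1
```

View pics/scene0.png

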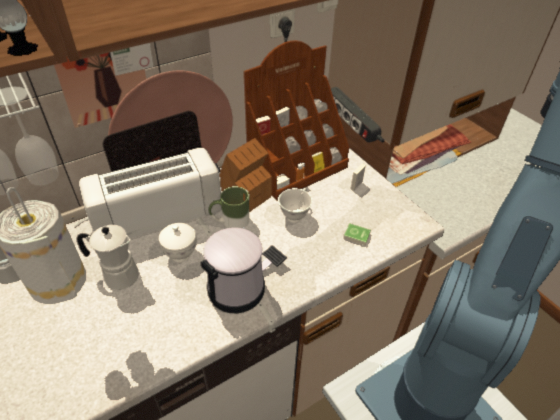

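View pics/side0.png

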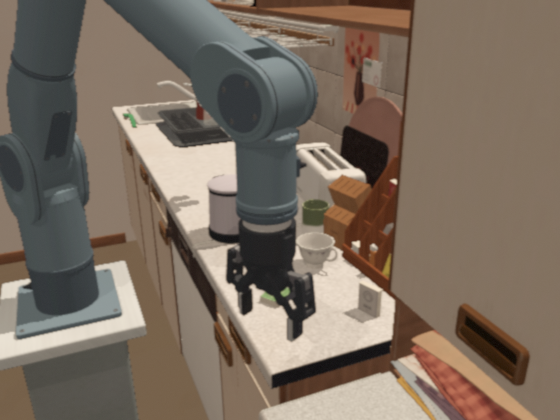

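The scene view shows the bin at about (235,270), with its pedal tread at (275,257) and the hinge at (208,270). The green flat packet is at (357,233), the full packet at (357,178), the cup at (295,207) and the sugar bowl at (178,240). The side view is partly blocked by the arm. Next I measure these.

Create h.py:
```python
import numpy as np,cv2
def cloud(s):
    v,u=np.mgrid[0:420,0:560]; d=s["depth"]
    p=np.stack([(u-s["cx"])/s["fx"]*d,-(v-s["cy"])/s["fy"]*d,-d],-1)
    P=p@s["pose"][:3,:3].T+s["pose"][:3,3]; P[d==0]=np.nan; return P
def ray(s,u,v,z):
    r=s["pose"][:3,:3]@np.array([(u-s["cx"])/s["fx"],-(v-s["cy"])/s["fy"],-1]); o=s["pose"][:3,3]
    return o+r*(z-o[2])/r[2]
def local(R,d): return np.round(R.T@np.asarray(d),4)
```

Run:
```python
from h import *
s=dict(np.load("pics/scene0.npz")); P=cloud(s); im=s["img"].astype(int); hsv=cv2.cvtColor(s["img"],cv2.COLOR_RGB2HSV)
def box(a,b,c,d): m=np.zeros((420,560),bool); m[b:d,a:c]=1; return m
tab=P[box(300,225,340,260)][:,2]; print("table z",np.nanmedian(tab))
g=box(335,215,380,250)&(hsv[...,1]>110)&(hsv[...,0]>30)&(hsv[...,0]<80)
g2=box(335,215,380,250)&(P[...,2]>0.006)
for m in(g,g2):
    q=P[m]; q=q[np.isfinite(q[:,0])]; r=cv2.minAreaRect(q[:,:2].astype(np.float32)); print("packet",m.sum(),r,np.median(q[:,2]),cv2.boxPoints(r).round(3).tolist())
# contour corners by ray on z=.016
c=max(cv2.findContours(g.astype(np.uint8),0,2)[0],key=cv2.contourArea); 
r=cv2.minAreaRect(np.array([ray(s,*x[0],.016)[:2] for x in c],np.float32)); print("ray",r)
# bin lid
m=box(195,220,275,285)&(P[...,2]>.145); q=P[m]; (x,y),rr=cv2.minEnclosingCircle(q[:,:2].astype(np.float32)); print("lid",x,y,rr,np.percentile(q[:,2],[5,50,95]), np.median(q,0))
# tread
m=box(262,244,290,270)&(hsv[...,2]<80)&(P[...,2]>.015)&(P[...,2]<.05); q=P[m]; print("tread",m.sum(),q.mean(0),np.median(q,0),cv2.minAreaRect(q[:,:2].astype(np.float32)))
for n,b in dict(full=(345,160,370,195),cup=(275,185,318,232),sugar=(155,220,200,268)).items():
    m=box(*b)&(P[...,2]>.02)&(P[...,2]<.13); q=P[m]; print(n,q.min(0),q.max(0),cv2.minAreaRect(q[:,:2].astype(np.float32)))
print(local(np.eye(3),[0,0,0]))
```

```text
table z 0.0005372587537232354
packet 105 ((0.4478597640991211, -0.1791863888502121), (0.0570974163711071, 0.041146792471408844), 35.440467834472656) 0.01662277223074249 [[0.4129999876022339, -0.17900000512599945], [0.43700000643730164, -0.21299999952316284], [0.4830000102519989, -0.17900000512599945], [0.45899999141693115, -0.1459999978542328]]
packet 370 ((0.4393080472946167, -0.1743781715631485), (0.0789499282836914, 0.08389396965503693), 41.929603576660156) 0.016193145543651588 [[0.38199999928474426, -0.17000000178813934], [0.43799999356269836, -0.23199999332427979], [0.4970000088214874, -0.17900000512599945], [0.4410000145435333, -0.11699999868869781]]
ray ((0.4553258419036865, -0.1759527325630188), (0.041043221950531006, 0.03919786214828491), 35.204654693603516)
lid 0.4663730263710022 0.20347125828266144 0.07298384606838226 [0.15370822 0.16505037 0.16941392] [0.45510858 0.20557763 0.16505037]
tread 218 [0.48606121 0.06936503 0.03138585] [0.48575704 0.06898357 0.03139327] ((0.4880785644054413, 0.06892459839582443), (0.054773133248090744, 0.03429759666323662), 9.935376167297363)
full [ 0.60215485 -0.34460862  0.02013752] [ 0.70294262 -0.28628241  0.07808866] ((0.6458619832992554, -0.3292393088340759), (0.0467376783490181, 0.11280173063278198), 63.89494323730469)
cup [ 0.55616688 -0.15096808  0.02000892] [ 0.71435588 -0.02264746  0.07495373] ((0.6337394714355469, -0.08461618423461914), (0.09447192400693893, 0.1647079735994339), 64.32150268554688)
sugar [0.59282586 0.20912128 0.02011013] [0.75481919 0.3169807  0.11620751] ((0.6724898815155029, 0.26385751366615295), (0.09459646791219711, 0.15624015033245087), 78.42386627197266)
[0. 0. 0.]
```

Run:
```python
from h import *
s=dict(np.load("pics/scene0.npz")); P=cloud(s); Z=P[...,2]
def big(m):
    n,l,st,_=cv2.connectedComponentsWithStats(m.astype(np.uint8)); return l==1+np.argmax(st[1:,4])
B=np.zeros((420,560),bool); B[210:255,335:385]=1
m=big(B&(Z>.0125)&(Z<.02)); q=P[m][:,:2].astype(np.float32); print("packet",m.sum(),q.mean(0),cv2.minAreaRect(q))
B[:]=0;B[220:290,190:275]=1
m=big(B&(Z>.147)&(Z<.18)); q=P[m][:,:2].astype(np.float32); print("lid",m.sum(),q.mean(0),cv2.minEnclosingCircle(q))
c=max(cv2.findContours(m.astype(np.uint8),0,2)[0],key=cv2.contourArea)[:,0]
e=cv2.convexHull(P[c[:,1],c[:,0]][:,:2].astype(np.float32))[:,0]
A=np.c_[2*e,np.ones(len(e))];x=np.linalg.lstsq(A,(e**2).sum(1),rcond=None)[0];print("circ",x[:2],np.sqrt(x[2]+x[0]**2+x[1]**2))
im=s["img"][150:310,180:390,::-1]; cv2.imwrite("pics/crop0.png",cv2.resize(im,None,fx=3.5,fy=3.5,interpolation=2))
```

```text
packet 307 [ 0.44882357 -0.17904821] ((0.44979313015937805, -0.17894354462623596), (0.06373400241136551, 0.05522797256708145), 33.62968444824219)
lid 2291 [0.45792606 0.20466486] ((0.4672884941101074, 0.20359154045581818), 0.07276379317045212)
circ [0.46613599 0.20176932] 0.06889142386968891
```

View pics/crop0.png

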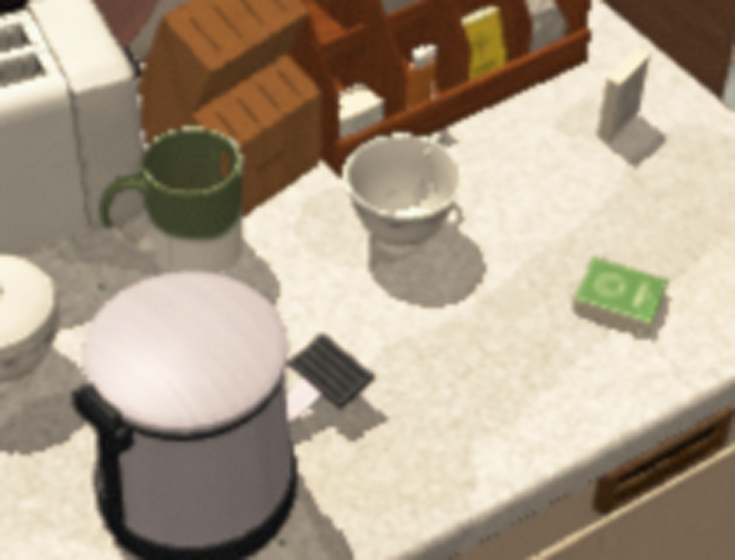

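The crop shows the bin lid at about (185,350), the black tread at (333,370) on its right, and the green packet top at (622,288). Sizes and heights match: the packet measures 64x55 at z 0.016, the tread is at z 0.031, and the tread-to-bin distance is about 0.131. First I move above the tread with the gripper shut.

Call:
pendant(
  rows=[
    {"turn":-0.15},
    {"dx":0.034,"dy":-0.027},
    {"dx":0.034,"dy":-0.027},
    {"dx":0.034,"dy":-0.027},
    {"dx":0.034,"dy":-0.027},
    {"dx":0.034,"dy":-0.027},
    {"dx":0.034,"dy":-0.027},
    {"dx":0.034,"dy":-0.027},
    {"dx":0.034,"dy":-0.027},
    {"dx":0.034,"dy":-0.027},
    {"dx":0.034,"dy":-0.027},
    {"dx":0.034,"dy":-0.027},
  ],
  jaw=0,
)

```text
time_s: 1.3
tcp_pos: [0.422, -0.1329, 0.2312]
tcp_rot: [3.007, 0.908, -0.0]
force: [1.1, -0.3, 0.2]
finger_gap: 0.001
grasp_force: 0.0
```

Call:
pendant(
  rows=[
    {"dx":0.034,"dy":-0.027},
    {"dx":0.034,"dy":-0.027},
    {"dx":0.034,"dy":-0.027},
    {"dx":0.034,"dy":-0.027},
    {},
    {},
  ],
)

```text
time_s: 1.9
tcp_pos: [0.4751, 0.0313, 0.2309]
tcp_rot: [-3.006, -0.912, 0.001]
force: [0.7, -0.0, 0.1]
finger_gap: 0.004
grasp_force: 0.0
```

Run:
```python
from h import *
from plant import bot, job, status, snapshot
from scipy.spatial.transform import Rotation as Ro
o=status.observe();R=Ro.from_rotvec(o["tcp_rot"]).as_matrix();print(R.round(3).tolist(),local(R,np.array([.4878,.065,.06])-o["tcp_pos"]),o["joints"])
```

```text
[[0.831, 0.556, -0.001], [0.556, -0.831, -0.0], [-0.001, -0.0, -1.0]] [ 0.0294 -0.0209  0.1709] [ 0.17338491  0.26790663 -0.38944963  1.96604715  0.12541597  0.93155236
 -1.2602317 ]
```

Call:
pendant(
  rows=[
    {"dx":0.029,"dy":-0.021},
    {"dz":0.04},
    {"dz":0.04},
    {"dz":0.04},
    {"dz":0.03},
    {"dz":0.01},
    {},
  ],
)

```text
time_s: 2.6
tcp_pos: [0.4869, 0.0627, 0.0704]
tcp_rot: [3.008, 0.906, -0.005]
force: [0.0, -0.3, 0.4]
finger_gap: 0.0
grasp_force: 0.0
```

Run:
```python
from h import *
from plant import bot, job, status, snapshot
s=snapshot("scene"); np.savez("pics/s1.npz",**s); a=s["img"][150:310,180:330,::-1]
t=snapshot("side")["img"][130:330,180:370,::-1]
cv2.imwrite("pics/s1.png",np.hstack([cv2.resize(a,(375,400)),cv2.resize(t,(380,400))]))
print(status.observe()["tcp_pos"])
```

```text
[0.48880551 0.06368244 0.07240616]
```

View pics/s1.png

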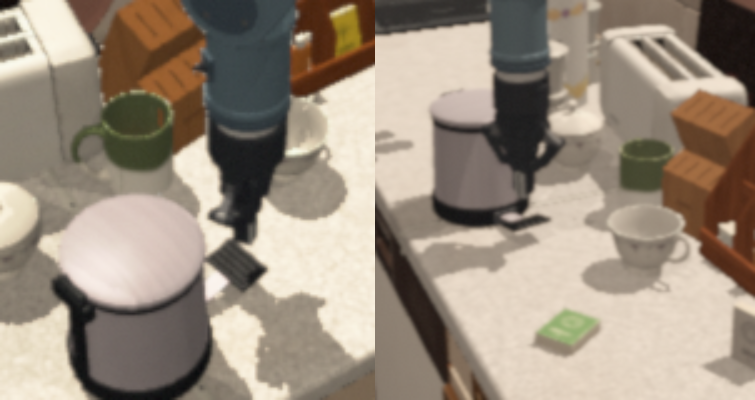

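The finger tips stand right above the black tread, at (245,240) left and (522,205) right. Pressing down now.

Call:
pendant(
  rows=[
    {"dz":0.02},
    {"dz":0.018},
    {"dz":0.005},
    {"dz":0.005},
    {"dz":0.005},
    {},
    {},
  ],
)

```text
time_s: 3.4
tcp_pos: [0.4896, 0.0627, 0.0204]
tcp_rot: [3.006, 0.905, 0.003]
force: [-1.4, -3.8, 8.5]
finger_gap: 0.002
grasp_force: 3.8
```

Call:
pendant(
  rows=[
    {"dz":0.003},
    {"dz":0.003},
    {},
  ],
)

```text
time_s: 3.7
tcp_pos: [0.4892, 0.0636, 0.0138]
tcp_rot: [3.007, 0.907, 0.003]
force: [1.0, -2.7, 4.1]
finger_gap: -0.006
grasp_force: 1.9
```

Call:
pendant(
  rows=[
    {"dz":0.003},
    {},
  ],
)

```text
time_s: 3.9
tcp_pos: [0.4883, 0.0645, 0.0097]
tcp_rot: [-3.007, -0.909, -0.001]
force: [-0.9, 0.1, 0.7]
finger_gap: 0.004
grasp_force: 0.0
```

The force dropped at 0.0097, so the catch has snapped. I lift, open, and go to the packet, checking the bin on the way.

Call:
pendant(
  rows=[
    {"dz":-0.03},
    {"dz":-0.04},
    {"dz":-0.04},
    {"dx":-0.028,"dy":0.030},
    {"dx":-0.028,"dy":0.030},
    {"dx":-0.028,"dy":0.030},
    {"dx":-0.028,"dy":0.030},
    {"dx":-0.028,"dy":0.030},
    {"dx":-0.027,"dy":0.031},
    {},
    {},
  ],
  jaw=1,
)

```text
time_s: 5.0
tcp_pos: [0.449, -0.1793, 0.1194]
tcp_rot: [-3.008, -0.906, -0.001]
force: [0.1, 0.3, -0.6]
finger_gap: 1.004
grasp_force: 0.0
```

Run:
```python
from h import *
from plant import bot, job, status, snapshot
from scipy.spatial.transform import Rotation as Ro
s=snapshot("scene"); np.savez("pics/s2.npz",**s); a=s["img"][130:330,180:380,::-1]
t=snapshot("wrist");np.savez("pics/w2.npz",**t)
cv2.imwrite("pics/s2.png",np.hstack([cv2.resize(a,(400,400)),cv2.resize(t["img"][:,70:490,::-1],(400,400))]))
o=status.observe();R=Ro.from_rotvec(o["tcp_rot"]).as_matrix();print(R.round(3).tolist(),o["tcp_pos"])
P=cloud(t);Z=P[...,2];hs=cv2.cvtColor(t["img"],cv2.COLOR_RGB2HSV)
m=((hs[...,1]>80)&(hs[...,0]>30)&(hs[...,0]<85)).astype(np.uint8)
c=max(cv2.findContours(m,0,2)[0],key=cv2.contourArea);print(cv2.contourArea(c),cv2.boundingRect(c))
print(cv2.minAreaRect(np.array([ray(t,*x[0],.016)[:2] for x in c],np.float32)),np.nanmedian(Z[m>0]))
```

```text
[[0.832, 0.555, 0.0], [0.555, -0.832, 0.001], [0.001, -0.001, -1.0]] [ 0.44944263 -0.17737691  0.11937267]
4282.5 (253, 169, 64, 73)
((0.45085352659225464, -0.17914782464504242), (0.06345409154891968, 0.05141351372003555), 34.56074142456055) 0.18525366020745246
```

View pics/s2.png

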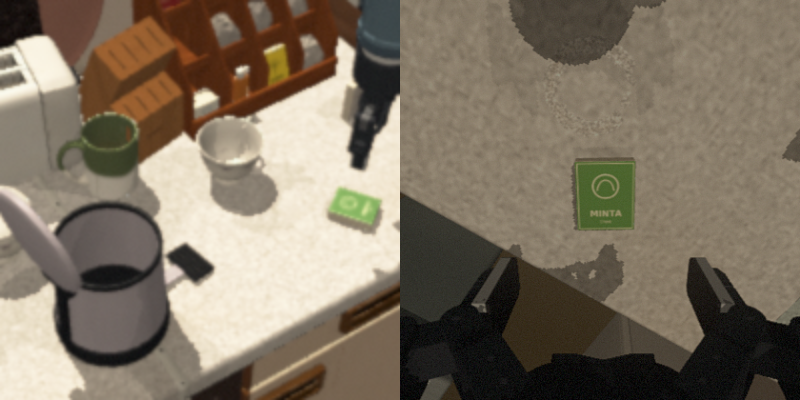

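The lid stands open with the pedal tread down (190,262 left). The packet is aligned with the fingers (605,195 right) and measures 63x51 mm, so I descend and grip.

Call:
pendant(
  rows=[
    {"dx":0.001,"dy":0.001,"dz":0.03},
    {"dz":0.03},
    {"dz":0.03},
    {"dz":0.015},
    {"dz":0.009},
    {},
    {},
  ],
)

```text
time_s: 5.8
tcp_pos: [0.4512, -0.1786, 0.0059]
tcp_rot: [3.007, 0.91, 0.001]
force: [1.6, 1.3, 0.2]
finger_gap: 0.999
grasp_force: 0.0
```

Call:
pendant(
  rows=[
    {},
    {},
    {},
    {},
    {},
    {},
    {},
    {},
  ],
  jaw=0.4,
)

```text
time_s: 6.6
tcp_pos: [0.4511, -0.1795, 0.0064]
tcp_rot: [3.006, 0.908, 0.002]
force: [-2.1, 1.6, 8.3]
finger_gap: 0.585
grasp_force: 60.8
```

Call:
pendant(
  rows=[
    {"dz":-0.02},
    {"dz":-0.043},
    {"dz":-0.043},
    {"dz":-0.043},
    {"dz":-0.045},
    {"dx":0.024,"dy":-0.033},
    {"dx":0.024,"dy":-0.033},
    {"dx":0.024,"dy":-0.033},
    {"dx":0.024,"dy":-0.033},
    {"dx":0.024,"dy":-0.033},
    {"dx":0.024,"dy":-0.033},
  ],
)

```text
time_s: 7.7
tcp_pos: [0.4605, 0.0667, 0.1997]
tcp_rot: [3.007, 0.908, 0.001]
force: [1.2, 0.1, -0.1]
finger_gap: 0.583
grasp_force: 63.1
```

Call:
pendant(
  rows=[
    {"dx":0.024,"dy":-0.033},
    {"dx":0.024,"dy":-0.033},
    {"dx":0.024,"dy":-0.033},
    {},
    {},
  ],
)

```text
time_s: 8.2
tcp_pos: [0.4655, 0.1882, 0.1994]
tcp_rot: [3.006, 0.912, -0.0]
force: [0.4, -0.5, -0.2]
finger_gap: 0.584
grasp_force: 63.0
```

Run:
```python
from h import *
from plant import bot, job, status, snapshot
s=snapshot("scene"); a=s["img"][130:330,160:360,::-1]
t=snapshot("side")["img"][100:300,170:370,::-1]
cv2.imwrite("pics/s3.png",np.hstack([cv2.resize(a,(400,400)),cv2.resize(t,(400,400))]))
o=status.observe();print(o["tcp_pos"],o["finger_gap"],o["grasp_force"])
```

```text
[0.46585264 0.18609972 0.19916615] 0.5817406622344363 63.048555850982666
```

View pics/s3.png

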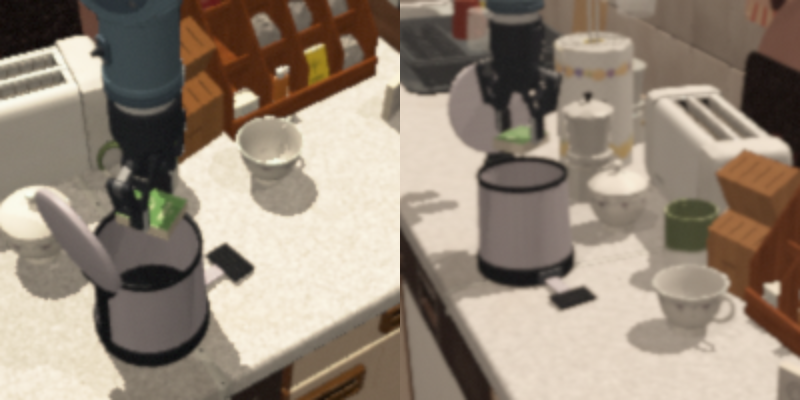

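The green packet is held over the open mouth (165,215 left; 520,140 right) and the lid is clear behind the gripper. I lower it and release.

Call:
pendant(
  rows=[
    {"dz":0.02},
    {"dz":0.019},
    {},
    {},
  ],
)

```text
time_s: 8.7
tcp_pos: [0.466, 0.1865, 0.1605]
tcp_rot: [3.008, 0.906, -0.001]
force: [0.6, 0.5, -0.4]
finger_gap: 0.587
grasp_force: 63.0
```

Call:
pendant(
  rows=[
    {},
    {},
    {},
    {},
    {},
    {"dz":-0.02},
    {"dz":-0.02},
    {},
  ],
  jaw=0.85,
)

```text
time_s: 9.5
tcp_pos: [0.4674, 0.1886, 0.2025]
tcp_rot: [-3.007, -0.909, -0.007]
force: [0.6, 0.3, -0.2]
finger_gap: 0.85
grasp_force: 0.0
```

Run:
```python
from h import *
from plant import bot, job, status, snapshot
t=snapshot("wrist");s=snapshot("scene")
cv2.imwrite("pics/s4.png",np.hstack([cv2.resize(s["img"][130:330,160:360,::-1],(400,400)),cv2.resize(t["img"][:,70:490,::-1],(400,400))]))
```

```text
(no output)
```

View pics/s4.png

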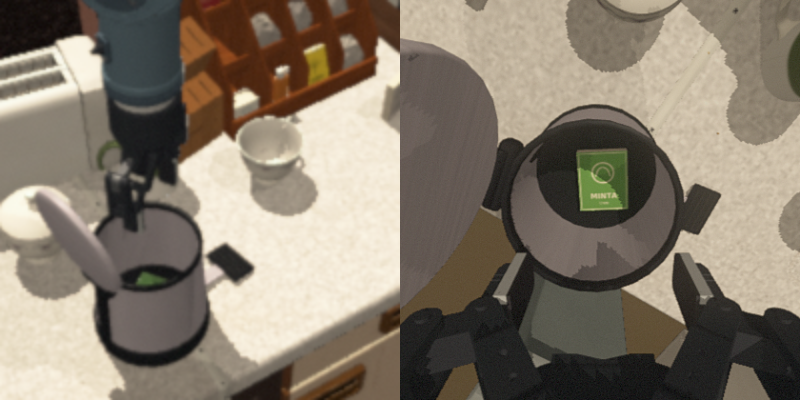

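The packet lies on the bin floor (603,180 right). Before going behind the lid, I check that space for clearance.

Run:
```python
from h import *
from plant import bot, job, status, snapshot
from scipy.spatial.transform import Rotation as Ro
s=dict(np.load("pics/s2.npz"));P=cloud(s).reshape(-1,3)
m=(P[:,0]>.3)&(P[:,0]<.6)&(P[:,1]>.24)&(P[:,1]<.6)&(P[:,2]>.03);q=P[m]
for a in np.arange(.24,.6,.04):
    k=q[(q[:,1]>=a)&(q[:,1]<a+.04)]
    if len(k): print(a.round(2),k.min(0).round(3),k.max(0).round(3),len(k))
l=q[(q[:,1]<.34)&(q[:,2]>.2)];print("lid top",l[l[:,2].argsort()[-15:]].mean(0))
o=status.observe();R=Ro.from_rotvec(o["tcp_rot"]).as_matrix()
print(local(R,np.array([.437,.365,o["tcp_pos"][2]])-o["tcp_pos"]),local(R,[.17,-.985,0]),o["tcp_pos"],o["joints"])
```

```text
0.24 [0.384 0.24  0.03 ] [0.6   0.28  0.271] 789
0.28 [0.39  0.28  0.051] [0.6   0.306 0.291] 745
lid top [0.44760622 0.29432379 0.29037941]
[ 0.0741 -0.1638 -0.    ] [-4.038e-01  9.144e-01  1.000e-04] [0.46595953 0.18760034 0.20026197] [-0.03852774  0.37678904 -0.53123176  1.92913697  0.24113436  0.89759005
 -1.67470113]
```

The lid top is where expected and the space behind it is clear. I go up, over, and down behind the lid, with the gripper shut.

Call:
pendant(
  rows=[
    {"dz":-0.04},
    {"dz":-0.045},
    {"dz":-0.045},
    {"dz":-0.045},
    {},
    {"dx":0.015,"dy":-0.033},
    {"dx":0.015,"dy":-0.033},
    {"dx":0.015,"dy":-0.033},
    {"dx":0.015,"dy":-0.033},
    {"dx":0.014,"dy":-0.032},
    {},
  ],
  jaw=0,
)

```text
time_s: 10.7
tcp_pos: [0.4334, 0.3699, 0.3732]
tcp_rot: [-3.001, -0.919, 0.005]
force: [-0.8, 0.7, -0.1]
finger_gap: -0.001
grasp_force: 0.0
```

Call:
pendant(
  rows=[
    {"dz":0.04},
    {"dz":0.04},
    {"dz":0.033},
    {},
    {},
  ],
)

```text
time_s: 11.2
tcp_pos: [0.4367, 0.3647, 0.262]
tcp_rot: [3.007, 0.908, -0.002]
force: [1.0, -0.0, 1.1]
finger_gap: -0.004
grasp_force: 0.0
```

Call:
pendant(
  rows=[
    {"dx":-0.008,"dy":0.018},
    {"dx":-0.008,"dy":0.018},
    {"dx":-0.004,"dy":0.009},
    {"dx":-0.004,"dy":0.009},
    {"dx":-0.004,"dy":0.009},
    {"dx":-0.004,"dy":0.009},
    {},
    {},
  ],
)

```text
time_s: 12.0
tcp_pos: [0.4498, 0.2876, 0.2623]
tcp_rot: [-3.007, -0.908, 0.0]
force: [0.6, 1.2, 0.2]
finger_gap: 0.003
grasp_force: 0.0
```

Run:
```python
from h import *
from plant import bot, job, status, snapshot
s=snapshot("scene");P=cloud(s).reshape(-1,3)
t=snapshot("side")
q=P[(P[:,0]>.38)&(P[:,0]<.55)&(P[:,1]>.12)&(P[:,1]<.35)];print([(z,int(((q[:,2]>z)&(q[:,2]<z+.02)).sum())) for z in(.1,.12,.14,.16,.18,.2,.22,.24,.26)])
cv2.imwrite("pics/s5.png",np.hstack([cv2.resize(s["img"][130:330,160:360,::-1],(400,400)),cv2.resize(t["img"][100:300,170:370,::-1],(400,400))]))
```

```text
[(0.1, 492), (0.12, 471), (0.14, 465), (0.16, 43), (0.18, 126), (0.2, 203), (0.22, 200), (0.24, 190), (0.26, 246)]
```

View pics/s5.png

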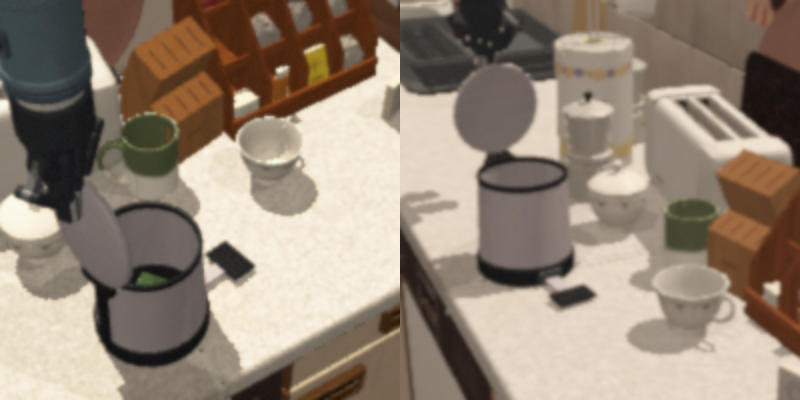

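The finger is on the lid's back (75,200 left), and the lid has tilted forward but not let go yet. I push on.

Call:
pendant(
  rows=[
    {"dx":-0.004,"dy":0.009},
    {"dx":-0.004,"dy":0.009},
    {"dx":-0.004,"dy":0.009},
    {},
    {},
    {},
  ],
)

```text
time_s: 12.7
tcp_pos: [0.4548, 0.2587, 0.2624]
tcp_rot: [-3.007, -0.909, -0.0]
force: [-0.0, 0.7, 0.8]
finger_gap: -0.0
grasp_force: 0.0
```

Run:
```python
from h import *
from plant import bot, job, status, snapshot
s=snapshot("scene");P=cloud(s).reshape(-1,3)
t=snapshot("side")
q=P[(P[:,0]>.38)&(P[:,0]<.55)&(P[:,1]>.12)&(P[:,1]<.35)];print([(z,int(((q[:,2]>z)&(q[:,2]<z+.02)).sum())) for z in(.1,.12,.14,.16,.18,.2,.22,.24,.26)])
cv2.imwrite("pics/s6.png",np.hstack([cv2.resize(s["img"][130:330,160:360,::-1],(400,400)),cv2.resize(t["img"][100:300,170:370,::-1],(400,400))]))
```

```text
[(0.1, 301), (0.12, 269), (0.14, 412), (0.16, 1988), (0.18, 0), (0.2, 0), (0.22, 0), (0.24, 0), (0.26, 52)]
```

View pics/s6.png

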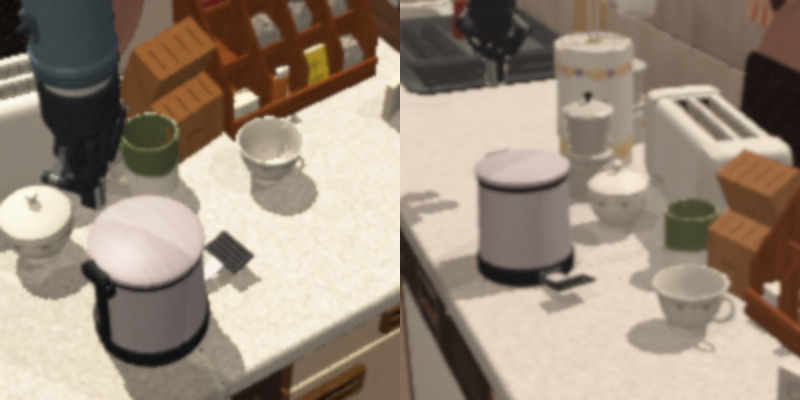

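The lid is shut (145,240 left), the pedal is back up and the bin stands upright in its place. I raise the arm clear and hand in.

Call:
pendant(
  rows=[
    {"dz":-0.03},
    {"dz":-0.03},
    {},
    {},
    {},
  ],
)

```text
time_s: 13.3
tcp_pos: [0.4543, 0.2582, 0.3213]
tcp_rot: [3.007, 0.909, -0.002]
force: [-0.7, -0.2, -0.3]
finger_gap: -0.004
grasp_force: 0.0
```

```bash
python3 -c "
from plant import bot, job, status, snapshot
print(job.hand_in())"
```

```text
the job is handed in; nothing more can be done
None
```

The job is handed in at 13.3 s: the empty packet is in the bin, the lid is shut, and the last pictures show the bin upright in its place with the cup and bowl where they were; the arm never went near the full packet.

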